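# Flush a sample jar under its hovering lid

## Robot

A 6-joint arm with a two-finger parallel gripper is mounted at the origin on a cart in front of the work surface, level with it; the furniture and walls round the work are solid. World frame = base frame: x ahead of the robot, y to its left, z up, the work surface at z = 0. Lengths are in m, angles in degrees, forces in N, time in s.
With the tool pointing down it reaches from about 0.3 to 0.75 m from the base axis. Payload 8.5 kg.
Tool frame: the origin (TCP) lies midway between the tips of the shut fingers; the grasp point (between the pads) lies 19 mm behind it; z points along the fingers, y is the line along which they close (so a half turn about z gives the same grasp; the last joint's range is limited). The gripper opens to 85 mm and grips with 20 to 120 N. Pads are 22 mm wide; open, the fingers measure 114 mm over their backs; the gripper's body (76 mm by 85 mm) begins 54 mm behind the grasp point. The pads swing forward as they close: fully open they stand 13 mm farther back than shut.
Start: joints at [-84.528, 21.807, 74.336, -0, 83.858, -12.336], TCP at [0.168, -0.524, 0.231] pointing down, gripper open.
Joint ranges: [-178.18, 178.18], [-50.72, 133.34], [12.68, 142.11], [-81.47, 261.47], [9.98, 163.14], [-165.26, 165.26]. Speed limits (degrees/s): [136.94, 136.94, 180, 180, 180, 180].

## Interface

Orientations are given as a 3x3 rotation matrix whose columns are the frame's x, y, z axes.
In Python, from rig import monitor, optics, close_job, models gives the robot as it stands.
- The arm moves only by the tool step_arm, never from a script. Its arguments are lists of equal length, an entry for each row: "fingers": the closure, from -1 (fully open) to 1 (shut); "travel": the shift along the tool's x, y, z scaled (see below), a list of three; "twist": the turn about the tool's z scaled (see below). In form: {"fingers": [fingers, ...], "travel": [[tx, ty, tz], ...], "twist": [twist, ...]}. A call has 1 to 10 rows; each row shifts and turns the commanded pose from where the row before left it, along the tool's axes as they then stand; what a row does not reach is not made up. The controller multiplies each number of a shift by 100 mm and each number of a turn by pi rad. A row lasts 1/8 s, in which the tool goes at most 62.5 mm and 10.7 degrees, less where a joint would pass 70% of its speed; a pose out of reach is approached as far as the arm can. A call with a number of a shift or a turn outside -1 to 1 is refused whole. A call with a gripper value outside its range is refused whole. The fingers move at their own pace and stop on an object; "force" is the grip in N (left out, the last holds). Time passes only in rows, so rows that do not move let the fingers close. It gives the time, the measured TCP pose, the force, the opening and the grip force at its end, in the units of the state.
- monitor.observe(): the state, without advancing time (a new reading comes with each control period).
- optics.get_image(name): name is "scene" or "top" or "wrist"; returns (picture, depth): 384x512x3 uint8, blue, green, red; 384x512 float32, m along the optical axis (not along the pixel's ray), 0 where there is no reading.
- optics.get_calibration(name): a dict with "vertical_fov" (degrees; the focal length in pixels is half the picture's height over the tangent of half this angle, whatever the lens; pixels are square), "cx", "cy" (the principal point, pixels), "distortion" ([k1, k2, p1, p2, k3] as OpenCV has them; the pictures are not rectified), "world_from_camera" (4x4, takes a point from camera to world coordinates). Camera axes: x right, y up, looking along -z (the intrinsics and any distortion apply to the point x, -y, -z); pixel columns grow to the right and rows downward; lengths in m; the calibration is good to about 2 mm. A picture is of the moment at which its call begins: read the wrist's pose just before it. get_calibration takes no time and is no camera call; for the wrist camera it gives the pose at the moment of the call.
- close_job(): hands the job in; it is judged then, once.
Trained networks look in the newest picture that a camera, given by its name, has taken for a name from the list of things; names that differ only in an ending like _2 or _b are one class to them, and where a whole thing is asked for, a point or a joint stands for the part that bears it (a point fixed in the world has none). Each returns a list of dicts, best first, with "confidence" (0 to 1); they miss things now and then, are a little off and sometimes report something else, mostly with a low value. They report only what shows in the picture. A call takes as long as a camera call. They do not tell look-alikes from the thing itself.
- models.trace(camera, query): "mask" (384x512 bool, what is visible of it) and "point" ([column, row] in pixels, amid what is visible of it).
- models.landmark_of(camera, query): "point" ([column, row] in pixels: a listed point, or the origin of a listed thing).
The state is a dict: "time_s": time; "q": joint angles; "qvel": joint speeds; "joint_efforts": joint torques, N m; "position": TCP position; "tool_rot": TCP orientation; "ft_force": force on the tool from outside, world axes, zero at the start; "wrist_torque": the same for the moment, N m; "grip_width": finger opening in m; "gripper_force": force on a finger pad.
Only numpy, scipy, OpenCV 4.12 (cv2) and the standard library are available. Lean on these libraries where they do the work, as an engineer would, in place of code of your own. Each camera call takes 0.05 s, during which the arm holds its last target. There are 200 camera calls.

## Task

Flush the open sample jar with protective gas before it is closed: first turn the red lever of the station's valve to half open (45 degrees, over the green mark) and leave it there. Then pick the loose lid off the blue mat by its knob, bring it across the row of closed jars without disturbing them, and hold it level and centred about 15 mm above the mouth of the open jar, never letting the lid touch the jar. Finish while still holding the lid there, at rest: do not put it down or let go.

Things in the scene. Friction and masses are not known exactly. Their poses are not given: they have to be found in the camera images.
- station: Fixed station: aluminium plate 130 (x) x 270 (y) x 12 mm, origin at the centre of its underside. At y -65 mm stands the open jar in a black ring 5 mm high. At y +80 mm a brass valve on a post, with a white dial disc (72 mm across, top at 80 mm) under its lever. A thin pipe runs from the valve to a nozzle 13 mm outside the jar's rim, its top 87 mm above the table.
- valve (a joint): Angle of the valve lever in rad: 0 = closed, lever along the station's -x (towards the robot), across the pipe; it grows clockwise seen from above to 1.571 = fully open, lever along the station's +y, away from the jar. Half open is 0.785, over the green mark on the dial. The lever stays where it is left; friction about 0.1 N m.
- valve_grip (a point): Middle of the red grip at the end of the valve lever, 58 mm from the pivot and 99 mm above the table. The grip is an upright plate 36 mm long along the lever, 12 mm thick and 26 mm high (from 82 to 108 mm above the table); the x axis points from the grip back to the pivot. The lever is free beneath outside the dial disc.
- valve_pivot (a point): Point on the upright turning axis of the valve lever, 99 mm above the table, the height of valve_grip; it does not turn with the lever.
- open_jar: Open stainless sample jar, 89 mm across, 69 mm high, loose, standing on the station's plate in the black ring. Origin at the centre of its underside, z up.
- jar_mouth (a point): Centre of the open jar's mouth, in the plane of the rim, 69 mm above the jar's underside (81 mm above the table).
- lid: Loose steel jar lid on the blue mat, 86 mm across, 30 to 60 g. Origin at the centre of its flat underside, z up. Below a plug 78 mm across, 6 mm high; then a dome up to 19 mm at the centre. On it an upright knob, 8 mm thick along the lid's x, 16 mm long along y, from 17 to 35 mm above the underside. The thin tag leaves on the knob give no resistance.
- lid_mat: Fixed round blue mat, 108 mm across, 6 mm high, under the lid; origin at the centre of its underside.
- closed_jar_0: Closed sample jar (jar with its lid fixed on), 89 mm across, 105 mm high to the knob, a thin tag a little higher; one of the row between the mat and the station, loose. Origin at the centre of its underside.
- closed_jar_1: As closed_jar_0, another of the row.
- closed_jar_2: As closed_jar_0, another of the row.
Not all that is in view belongs to the job. Leave any brown, pink or purple look-alike of the lid alone.

How it is judged:
By the outcome, as a careful person would: the job done as asked, in the order asked, and still so for the second after the job is handed in, while the arm keeps its last pose, push and grip.
It also fails if it takes over 54 s, if anything falls off the work surface, if the arm or the gripper's body presses on something with over 40 N, if the wrist force passes 120 N, or if a joint passes its speed limit or range.

## Working session

There is one attempt and no reset: what is moved stays moved. The work goes in short steps, Python scripts to look and compute and a tool call to move; the robot and the scene stay as the last step left them, time stands still between calls to the robot, and variables do not carry over. Pictures are saved under pics/ and viewed, at most 11 in all, crops included, and the job is handed in when it is done.

Besides the shell and the picture viewer there is one more tool, called after ">>>" as name(argument=value, ...), one argument or row to a line, values as JSON. step_arm: Moves the arm, as the interface text tells. Its arguments: {"type":"object","properties":{"fingers":{"type":"array","items":{"type":"number"}},"travel":{"type":"array","items":{"type":"array","items":{"type":"number"}}},"twist":{"type":"array","items":{"type":"number"}},"force":{"type":"number"}},"required":["fingers","travel","twist"]}

```bash
mkdir -p pics
cat > h.py <<'E'
import numpy as np, cv2
from rig import monitor, optics, models
def ray(cal,p):
    f=192/np.tan(np.radians(cal["vertical_fov"])/2)
    K=np.array([[f,0,cal["cx"]],[0,f,cal["cy"]],[0,0,1]])
    u=cv2.undistortPoints(np.array([[p]],float),K,np.array(cal["distortion"],float))[0,0]
    T=np.array(cal["world_from_camera"]); return T[:3,3],T[:3,:3]@np.array([u[0],-u[1],-1])
def at_z(cal,p,z):
    o,d=ray(cal,p); return o+d*(z-o[2])/d[2]
def at_depth(cal,p,dep):
    o,d=ray(cal,p); return o+d*dep
E
python3 - <<'E'
from h import *
ims=[]
for c in ("scene","top"):
    im,d=optics.get_image(c); cv2.imwrite(f"pics/{c}0.png",im); cal=optics.get_calibration(c)
    print(c,np.round(np.array(cal["world_from_camera"])[:3,3],3))
    for q,z in (("valve_grip",.099),("valve_pivot",.099),("jar_mouth",.081),("lid",.006),("lid_mat",0.006),("closed_jar_0",0),("station",0.0),("open_jar",.012)):
        for r in models.landmark_of(c,q):
            p=r["point"]; print(q,round(r["confidence"],2),np.round(p),np.round(at_z(cal,p,z),3), np.round(at_depth(cal,p,d[int(p[1]),int(p[0])]),3))
E
```

```text
scene [ 0.879 -0.652  0.843]
valve_grip 0.53 [317. 125.] [0.52  0.283 0.099] [0.525 0.27  0.109]
valve_pivot 0.84 [330. 136.] [0.579 0.254 0.099] [0.577 0.258 0.096]
valve_pivot 0.46 [249. 224.] [ 0.557 -0.159  0.099] [ 0.535 -0.126  0.049]
valve_pivot 0.43 [322. 177.] [0.632 0.082 0.099] [0.607 0.158 0.022]
jar_mouth 0.89 [314. 171.] [0.599 0.11  0.081] [0.582 0.156 0.035]
lid 0.98 [207. 278.] [ 0.518 -0.291  0.006] [ 0.529 -0.301  0.03 ]
lid 0.75 [163. 259.] [ 0.393 -0.308  0.006] [ 0.406 -0.317  0.028]
lid 0.62 [179. 342.] [ 0.562 -0.445  0.006] [ 0.57  -0.451  0.027]
lid 0.58 [124. 303.] [ 0.398 -0.443  0.006] [ 0.411 -0.449  0.028]
lid_mat 0.56 [210. 279.] [ 0.526 -0.289  0.006] [ 0.533 -0.296  0.023]
closed_jar_0 0.88 [248. 223.] [ 0.508 -0.092  0.   ] [ 0.532 -0.13   0.056]
closed_jar_0 0.78 [286. 240.] [ 0.623 -0.087  0.   ] [ 0.639 -0.124  0.055]
closed_jar_0 0.61 [204. 210.] [ 0.379 -0.119  0.   ] [ 0.403 -0.144  0.04 ]
closed_jar_0 0.45 [328. 132.] [0.524 0.39  0.   ] [0.524 0.39  0.   ]
station 0.55 [315. 168.] [0.565 0.202 0.   ] [0.583 0.154 0.047]
station 0.18 [314. 18
[... 692 characters left out ...]
 0.72 [383. 172.] [ 0.56  -0.44   0.006] [ 0.557 -0.434  0.027]
lid 0.55 [335. 184.] [ 0.524 -0.288  0.006] [ 0.52  -0.281  0.042]
lid_mat 0.73 [332. 185.] [ 0.523 -0.278  0.006] [ 0.521 -0.275  0.024]
lid_mat 0.32 [280. 237.] [ 0.367 -0.111  0.006] [ 0.368 -0.107  0.093]
closed_jar_0 0.9 [271. 197.] [ 0.489 -0.088  0.   ] [ 0.482 -0.086  0.074]
closed_jar_0 0.73 [280. 236.] [ 0.37  -0.112  0.   ] [ 0.371 -0.108  0.095]
closed_jar_0 0.64 [270. 154.] [ 0.628 -0.087  0.   ] [ 0.609 -0.085  0.092]
closed_jar_0 0.55 [203. 158.] [0.622 0.126 0.   ] [0.618 0.123 0.018]
station 0.95 [186. 169.] [0.587 0.181 0.   ] [0.585 0.178 0.014]
open_jar 0.86 [206. 167.] [0.59  0.113 0.012] [0.589 0.113 0.014]
```

View pics/top0.png

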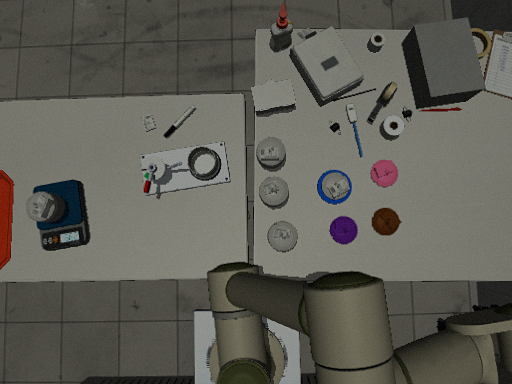

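View pics/scene0.png

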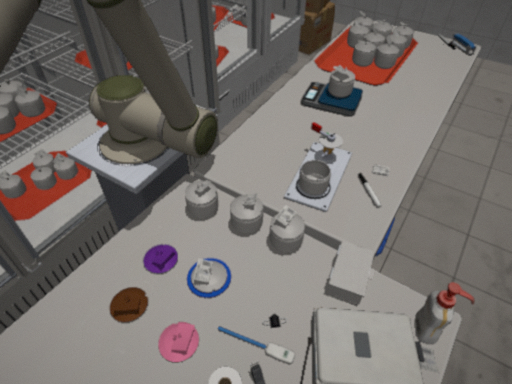

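Candidates for the lid in top: blue-mat one (335,186), pink (384,173), purple (343,229), brown (385,221). The steel one on the blue mat fits; I'll confirm it in a crop, along with the station.

Run:
```python
from h import *
a=cv2.imread("pics/top0.png")
A=cv2.resize(a[130:210,130:240],None,fx=5,fy=5,interpolation=cv2.INTER_CUBIC)[:,:550]
B=cv2.resize(a[160:210,305:365],(250,208),interpolation=cv2.INTER_CUBIC)
C=np.zeros((400,800,3),np.uint8); C[:,:550]=A; C[:208,550:]=B
b=cv2.imread("pics/scene0.png")
C[208:400,550:790]=cv2.resize(b[115:155,300:350],(240,192),interpolation=cv2.INTER_CUBIC)
cv2.imwrite("pics/crop1.png",C)
im,d=optics.get_image("top"); cal=optics.get_calibration("top")
for p in ((250,130),(247,200),(250,170),(237,200),(262,215)): print(p,np.round(at_depth(cal,p,d[p[1],p[0]]),3))
# height maps
f=[(x,y) for y in range(384) for x in range(512)]
P=np.zeros((384,512,3))
for y in range(384):
    for x in range(512): P[y,x]=at_depth(cal,(x,y),d[y,x])
np.save("P.npy",P)
def fit(m,z): 
    q=P[m][:,:2]; (c,r)=cv2.minEnclosingCircle(q.astype(np.float32)); print(z,m.sum(),np.round(c,3),round(r,4),np.round(q.mean(0),3))
for q in ("lid_mat","lid","station","open_jar","valve_grip"):
    for r in models.trace("top",q)[:4]:
        m=np.array(r["mask"]); print(q,round(r["confidence"],2),np.round(r["point"])); fit(m,q)
        if q=="station":
            print(cv2.minAreaRect(P[m&(P[...,2]>.005)&(P[...,2]<.03)][:,:2].astype(np.float32)))
s=(P[...,1]>-.16)&(P[...,1]<-.03)&(P[...,2]>.03)&(P[...,0]>.3)&(P[...,0]<.7)
n,l=cv2.connectedComponents(s.astype(np.uint8))
for i in range(1,n):
    if (l==i).sum()>50: fit(l==i,"jar"); print(P[l==i][:,2].max())
m=(P[...,1]>-.05)&(P[...,1]<.03)&(P[...,0]>.3)&(P[...,0]<.75); print("rail",np.percentile(P[m][:,2],[1,50,90,99]))
```

```text
(250, 130) [ 0.928 -0.001 -0.8  ]
(247, 200) [ 0.486 -0.01  -0.035]
(250, 170) [ 0.711  0.003 -0.794]
(237, 200) [ 0.484  0.02  -0.001]
(262, 215) [ 0.435 -0.057 -0.003]
lid_mat 0.72 [173. 173.]
lid_mat 2793 [0.502 0.129] 0.2271 [0.578 0.191]
lid_mat 0.51 [330. 195.]
lid_mat 304 [ 0.519 -0.286] 0.0553 [ 0.511 -0.277]
lid 0.85 [335. 186.]
lid 588 [ 0.461 -0.191] 0.1538 [ 0.518 -0.282]
lid 0.83 [382. 170.]
lid 541 [ 0.485 -0.267] 0.2321 [ 0.555 -0.438]
lid 0.78 [384. 224.]
lid 625 [ 0.387 -0.273] 0.2113 [ 0.403 -0.434]
lid 0.61 [341. 227.]
lid 641 [ 0.384 -0.206] 0.145 [ 0.382 -0.303]
station 0.62 [174. 172.]
station 2663 [0.506 0.127] 0.2276 [0.578 0.193]
((0.5884818434715271, 0.1823573112487793), (0.1305183470249176, 0.26878198981285095), 7.699280738830566)
station 0.54 [282. 236.]
station 726 [ 0.37  -0.112] 0.0517 [ 0.371 -0.114]
((0.0, 0.0), (0.0, 0.0), 0.0)
open_jar 0.86 [204. 164.]
open_jar 745 [0.504 0.044] 0.1641 [0.6   0.121]
valve_grip 0.54 [147. 180.]
valve_grip 152 [0.48  0.105] 0.1948 [0.546 0.265]
jar 713 [ 0.522 -0.074] 0.1439 [ 0.615 -0.087]
1.1866697721850974
jar 707 [ 0.461 -0.084] 0.0855 [ 0.499 -0.092]
1.1866697721850974
jar 716 [ 0.372 -0.109] 0.0484 [ 0.37  -0.113]
1.1866697721850974
jar 503 [ 0.309 -0.138] 0.0237 [ 0.308 -0.143]
0.6854649245375677
rail [-0.80776799 -0.00114931  0.00275062  0.06770318]
```

View pics/crop1.png

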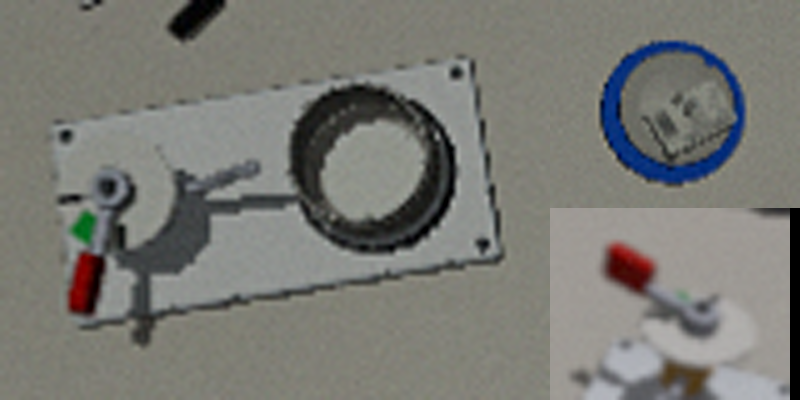

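The crop confirms it: the steel lid with an upright knob on the blue mat, at top pixel (335,186). The station lever, red grip at (147,187), stands about 20° open and the green mark is further clockwise. Station fit: centre (0.5885, 0.1824), yaw 7.7°.

```bash
cat > go.py <<'E'
import sys; from h import *
def delta(tgt,yaw=None):
    s=monitor.observe(); R=np.array(s["tool_rot"]); d=R.T@(np.array(tgt)-s["position"])
    print("t",round(s["time_s"],2),"pos",np.round(s["position"],4),"tool yaw(x axis)",round(np.degrees(np.arctan2(R[1,0],R[0,0])),2),"q",np.round(s["q"],1),"F",np.round(s["ft_force"],1),"w",round(s["grip_width"],4),"gf",round(s["gripper_force"],1))
    print("travel units",np.round(d*10,3),"R",np.round(R,3).tolist())
    # twist turns about tool z (down): +twist lowers world yaw
    if yaw is not None:
        e=np.degrees(np.arctan2(R[1,0],R[0,0])); t=-(yaw-e); t=(t+90)%180-90
        print("twist deg",round(t,2),"units",round(t/180,4))
if __name__=="__main__":
    a=[float(x) for x in sys.argv[1:]]; delta(a[:3],a[3] if len(a)>3 else None)
E
python3 go.py 0.48 0.24 0.231 170
```

```text
t 1.2 pos [ 0.1682 -0.5236  0.2313] tool yaw(x axis) 17.81 q [-84.5  21.8  74.3  -0.   83.9 -12.3] F [ 0.2 -0.4 -0.2] w 0.0853 gf 0.0
travel units [ 5.304e+00 -6.317e+00  3.000e-03] R [[0.952, 0.306, -0.0], [0.306, -0.952, 0.0], [-0.0, -0.0, -1.0]]
twist deg 27.81 units 0.1545
```

>>> step_arm(
  fingers=[-1,-1,-1,-1,-1,-1,-1,-1,-1,-1],
  travel=[
    [0.35,-0.42,0],
    [0.35,-0.42,0],
    [0.35,-0.42,0],
    [0.35,-0.42,0],
    [0.35,-0.42,0],
    [0.35,-0.42,0],
    [0.35,-0.42,0],
    [0.35,-0.42,0],
    [0.35,-0.42,0],
    [0.35,-0.42,0],
  ],
  twist=[0,0,0,0,0,0,0,0,0,0],
)

```text
time_s: 2.45
position: [0.3734, -0.015, 0.2316]
tool_rot: [[0.952, 0.306, 0.001], [0.306, -0.952, -0.0], [0.001, 0.001, -1.0]]
ft_force: [1.1, -1.1, -0.1]
grip_width: 0.0851
gripper_force: 0.0
```

>>> step_arm(
  fingers=[-1,-1,-1,-1,-1,-1,-1,-1,-1,-1],
  travel=[
    [0.35,-0.42,0],
    [0.35,-0.42,0],
    [0.35,-0.42,0],
    [0.35,-0.42,0],
    [0.35,-0.42,0],
    [0,0,0],
    [0,0,0],
    [0,0,0],
    [0,0,0],
    [0,0,0],
  ],
  twist=[0,0,0,0,0,-0.056,-0.056,-0.056,-0.056,-0.056],
)

```text
time_s: 3.7
position: [0.4754, 0.2368, 0.2313]
tool_rot: [[0.366, 0.931, 0.0], [0.931, -0.366, 0.0], [0.0, 0.0, -1.0]]
ft_force: [0.4, -1.2, -0.0]
grip_width: 0.0851
gripper_force: 0.0
```

>>> step_arm(
  fingers=[-1,-1,-1,-1,-1,-1,-1,-1,-1,-1],
  travel=[
    [0,0,0],
    [0,0,0],
    [0,0,0],
    [0,0,0],
    [0,0,0],
    [0,0,0],
    [0,0,0],
    [0,0,0],
    [0,0,0],
    [0,0,0],
  ],
  twist=[-0.056,-0.056,-0.056,-0.056,-0.056,-0.056,-0.056,-0.056,-0.056,-0.056],
)

```text
time_s: 4.95
position: [0.4754, 0.2367, 0.2313]
tool_rot: [[-0.983, 0.185, 0.0], [0.185, 0.983, -0.0], [-0.0, -0.0, -1.0]]
ft_force: [0.3, -0.0, -0.1]
grip_width: 0.0857
gripper_force: 0.0
```

```bash
python3 go.py 0.521 0.272 0.18 170
python3 - <<'E'
from h import *
im,d=optics.get_image("wrist"); cv2.imwrite("pics/w1.png",im); cal=optics.get_calibration("wrist")
np.save("w1d.npy",d)
print(np.round(np.array(cal["world_from_camera"]),3))
for q,z in (("valve_grip",.099),("valve_pivot",.099),("jar_mouth",.081)):
    for r in models.landmark_of("wrist",q):
        p=r["point"]; print(q,round(r["confidence"],2),np.round(p),np.round(at_z(cal,p,z),4))
E
```

```text
t 4.95 pos [0.4754 0.2367 0.2313] tool yaw(x axis) 169.34 q [ 13.7  19.9  77.3  -0.   82.8 -65.7] F [ 0.3 -0.  -0.1] w 0.0857 gf 0.0
travel units [-0.383  0.431  0.513] R [[-0.983, 0.185, 0.0], [0.185, 0.983, -0.0], [-0.0, -0.0, -1.0]]
twist deg -0.66 units -0.0037
[[ 0.178 -0.949 -0.26   0.409]
 [ 0.984  0.171  0.049  0.249]
 [-0.001 -0.265  0.964  0.375]
 [ 0.     0.     0.     1.   ]]
valve_grip 0.63 [300. 220.] [0.5207 0.273  0.099 ]
valve_pivot 0.9 [296. 273.] [0.5766 0.2616 0.099 ]
jar_mouth 0.97 [171. 302.] [0.5998 0.1189 0.081 ]
```

View pics/w1.png

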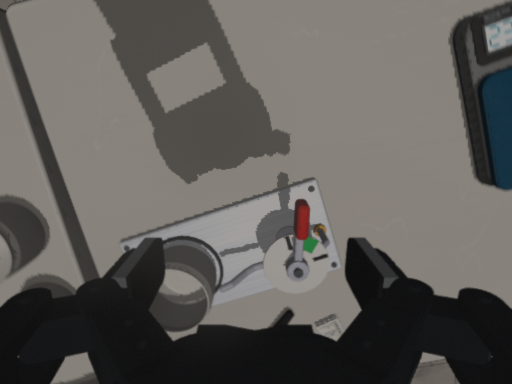

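The wrist view shows the red grip at (300,220), hub at (297,271) and green mark at (311,244). That agrees with the top view, so I'll grasp the grip.

>>> step_arm(
  fingers=[0,0,0,0,0,0,0,1,1,1],
  travel=[
    [-0.18,0.22,0],
    [-0.18,0.22,0],
    [0,0,0.3],
    [0,0,0.4],
    [0,0,0.4],
    [0,0,0.4],
    [0,0,0],
    [0,0,0],
    [0,0,0],
    [0,0,0],
  ],
  twist=[0,0,0,0,0,0,0,0,0,0],
  force=30,
)

```text
time_s: 6.4
position: [0.52, 0.2734, 0.0833]
tool_rot: [[-0.982, 0.191, 0.004], [0.191, 0.982, 0.001], [-0.003, 0.002, -1.0]]
ft_force: [-0.7, 1.0, 7.9]
grip_width: 0.0117
gripper_force: 35.3
```

```bash
python3 go.py 0.53 0.298 0.081 142.7
```

```text
t 6.4 pos [0.52   0.2734 0.0833] tool yaw(x axis) 168.99 q [ 16.2  33.5  80.6   0.   65.7 -62.8] F [-0.7  1.   7.9] w 0.0117 gf 35.3
travel units [-0.051  0.26   0.023] R [[-0.982, 0.191, 0.004], [0.191, 0.982, 0.001], [-0.003, 0.002, -1.0]]
twist deg 26.29 units 0.1461
```

>>> step_arm(
  fingers=[1,1,1,1,1,1],
  travel=[
    [0,0,-0.02],
    [-0.0037,0.066,0],
    [-0.0037,0.066,0],
    [-0.0037,0.066,0],
    [-0.0037,0.066,0],
    [0,0,0],
  ],
  twist=[0,0.036,0.036,0.036,0.036,0],
)

```text
time_s: 7.15
position: [0.5307, 0.2976, 0.0835]
tool_rot: [[-0.799, 0.601, 0.002], [0.601, 0.799, 0.001], [-0.001, 0.002, -1.0]]
ft_force: [5.3, 2.1, -3.9]
grip_width: 0.0111
gripper_force: 33.7
```

```bash
python3 go.py 0.531 0.297 0.083 142.7
python3 - <<'E'
from h import *
im,d=optics.get_image("wrist"); cv2.imwrite("pics/w2.png",im)
E
```

```text
t 7.15 pos [0.5307 0.2976 0.0835] tool yaw(x axis) 143.04 q [ 18.1  35.3  76.8  -0.   67.7 -34.9] F [ 5.3  2.1 -3.9] w 0.0111 gf 33.7
travel units [-0.006 -0.003  0.005] R [[-0.799, 0.601, 0.002], [0.601, 0.799, 0.001], [-0.001, 0.002, -1.0]]
twist deg 0.34 units 0.0019
```

View pics/w2.png

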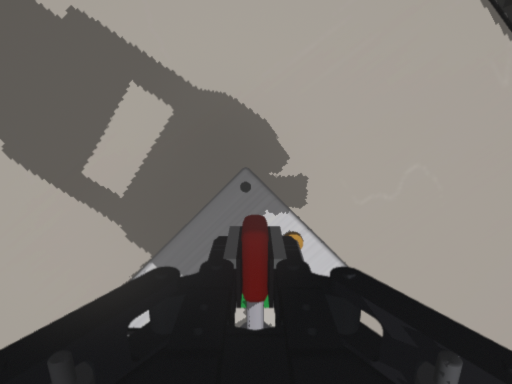

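The red grip (255,255) now covers the green mark at (243–268,300). I'll release and rise.

>>> step_arm(
  fingers=[0,0,0,0,0,0,0,0],
  travel=[
    [0,0,0],
    [0,0,0],
    [0,0,0],
    [0,0,-0.3],
    [0,0,-0.5],
    [0,0,-0.5],
    [0.4,0,-0.2],
    [0,0,0],
  ],
  twist=[0,0,0,0,0,0,0,0],
)

```text
time_s: 8.2
position: [0.4966, 0.3224, 0.2355]
tool_rot: [[-0.801, 0.599, 0.003], [0.599, 0.801, 0.002], [-0.002, 0.003, -1.0]]
ft_force: [1.2, 0.0, -0.3]
grip_width: 0.0429
gripper_force: 0.0
```

```bash
python3 go.py 0.46 -0.27 0.231 30
python3 - <<'E'
from h import *
A=[]
im,d=optics.get_image("wrist"); cal=optics.get_calibration("wrist"); cv2.imwrite("pics/w3.png",im)
L={}
for q,z in (("valve_grip",.099),("valve_pivot",.099),("jar_mouth",.081)):
    for r in models.landmark_of("wrist",q)[:1]:
        p=r["point"]; L[q]=at_z(cal,p,z); print(q,round(r["confidence"],2),np.round(p),np.round(L[q],4))
v=L["valve_grip"]-L["valve_pivot"]; print("lever deg",187.7-np.degrees(np.arctan2(v[1],v[0])))
h=cv2.cvtColor(im,cv2.COLOR_BGR2HSV); m=(h[...,1]>150)&((h[...,0]<6)|(h[...,0]>172))&(h[...,2]>60)
ys,xs=np.nonzero(m[150:,200:330]); print(len(xs)); pts=np.c_[xs+200,ys+150].astype(np.float32)
r=np.array([at_z(cal,p,.108)[:2] for p in pts]); w,V=np.linalg.eigh(np.cov(r.T)); print("red axis",np.degrees(np.arctan2(V[1,1],V[0,1])),r.mean(0),w**.5)
E
```

```text
t 8.2 pos [0.4966 0.3224 0.2355] tool yaw(x axis) 143.22 q [ 21.5  25.8  67.    0.   86.9 -31.7] F [ 1.2  0.  -0.3] w 0.0429 gf 0.0
travel units [-3.253 -4.964  0.035] R [[-0.801, 0.599, 0.003], [0.599, 0.801, 0.002], [-0.002, 0.003, -1.0]]
twist deg -66.78 units -0.371
valve_grip 0.58 [254. 225.] [0.5317 0.2946 0.099 ]
valve_pivot 0.73 [252. 278.] [0.5781 0.2581 0.099 ]
lever deg 45.84748102900687
317
red axis 143.0443803690244 [0.52998519 0.29671888] [0.00271048 0.00932889]
```

View pics/w3.png

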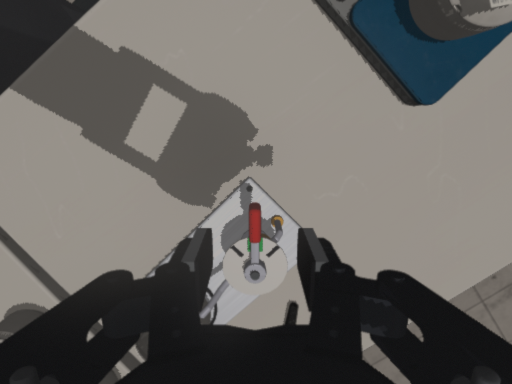

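The lever lies over the green mark at about 45° (grip (254,225), hub (254,275)). Next stop is above the lid.

>>> step_arm(
  fingers=[0,0,0,0,0,0,0,0,0,0],
  travel=[
    [-0.35,-0.47,0],
    [-0.35,-0.47,0],
    [-0.35,-0.47,0],
    [-0.35,-0.47,0],
    [-0.35,-0.47,0],
    [-0.35,-0.47,0],
    [-0.35,-0.47,0],
    [-0.35,-0.47,0],
    [-0.35,-0.47,0],
    [-0.35,-0.47,0],
  ],
  twist=[0,0,0,0,0,0,0,0,0,0],
)

```text
time_s: 9.65
position: [0.4947, -0.2676, 0.2325]
tool_rot: [[-0.799, 0.602, -0.001], [0.602, 0.799, 0.001], [0.001, 0.0, -1.0]]
ft_force: [0.8, -0.1, 0.4]
grip_width: 0.0424
gripper_force: 0.0
```

>>> step_arm(
  fingers=[0],
  travel=[
    [0,0,0],
  ],
  twist=[0],
)

```text
time_s: 9.78
position: [0.4945, -0.2691, 0.2317]
tool_rot: [[-0.796, 0.605, -0.002], [0.605, 0.796, 0.001], [0.002, -0.0, -1.0]]
ft_force: [-0.2, 1.1, -0.8]
grip_width: 0.0425
gripper_force: 0.0
```

```bash
python3 go.py 0.52 -0.284 0.12
python3 - <<'E'
from h import *
im,d=optics.get_image("wrist"); cal=optics.get_calibration("wrist"); cv2.imwrite("pics/w4.png",cv2.resize(im,(768,576)))
np.savez("w4.npz",d=d,im=im)
for q,z in (("lid",.006),("lid_mat",.0)):
    for r in models.landmark_of("wrist",q)[:2]:
        p=r["point"]; print(q,round(r["confidence"],2),np.round(p),np.round(at_z(cal,p,z),4))
h=cv2.cvtColor(im,cv2.COLOR_BGR2HSV); m=((h[...,0]>100)&(h[...,0]<130)&(h[...,1]>150)).astype(np.uint8)
ys,xs=np.nonzero(m); r=np.array([at_z(cal,(x,y),.006)[:2] for x,y in zip(xs,ys)],np.float32); print("mat",cv2.minEnclosingCircle(r),len(xs))
# high points = knob
P=np.array([[at_depth(cal,(x,y),d[y,x]) for x in range(512)] for y in range(384)]); np.save("P4.npy",P)
k=(P[...,2]>.033)&(P[...,2]<.05)&(np.hypot(P[...,0]-.52,P[...,1]+.284)<.06)
print("knob",k.sum(),P[k].mean(0) if k.any() else 0)
for z in (.030,.034,.038,.042): 
    kk=k&(P[...,2]>z); ys,xs=np.nonzero(kk); 
    if kk.sum()>3: print(z,kk.sum(),cv2.minAreaRect(P[kk][:,:2].astype(np.float32)),xs.mean(),ys.mean())
l=(P[...,2]>.009)&(P[...,2]<.03)&(np.hypot(P[...,0]-.52,P[...,1]+.284)<.056)
print("lid circ",cv2.minEnclosingCircle(P[l][:,:2].astype(np.float32)))
E
```

```text
t 9.78 pos [ 0.4945 -0.2691  0.2317] tool yaw(x axis) 142.77 q [-40.6  23.2  72.1  -0.   84.8 -93.4] F [-0.2  1.1 -0.8] w 0.0425 gf 0.0
travel units [-0.295  0.037  1.116] R [[-0.796, 0.605, -0.002], [0.605, 0.796, 0.001], [0.002, -0.0, -1.0]]
lid 0.92 [257. 188.] [ 0.5199 -0.2826  0.006 ]
lid 0.73 [109. 186.] [ 0.4056 -0.4297  0.006 ]
mat ((0.5977127552032471, -0.2996923327445984), 0.12860248982906342) 754
knob 1372 [ 0.50982123 -0.2893963   0.03828455]
0.03 1372 ((0.5111395716667175, -0.2889976501464844), (0.036824461072683334, 0.0562027245759964), 26.14997673034668) 247.20262390670553 191.15743440233237
0.034 1321 ((0.5111395716667175, -0.2889976501464844), (0.036824461072683334, 0.0562027245759964), 26.14997673034668) 246.66237698713095 191.14988644965936
0.038 746 ((0.5110552906990051, -0.28882816433906555), (0.036838240921497345, 0.05581236258149147), 26.486034393310547) 242.03083109919572 188.59919571045577
0.042 97 ((0.49811601638793945, -0.2911238372325897), (0.04688376188278198, 0.04318881034851074), 65.26908111572266) 242.30927835051546 178.22680412371133
lid circ ((0.5184202194213867, -0.28171542286872864), 0.052303873002529144)
```

View pics/w4.png

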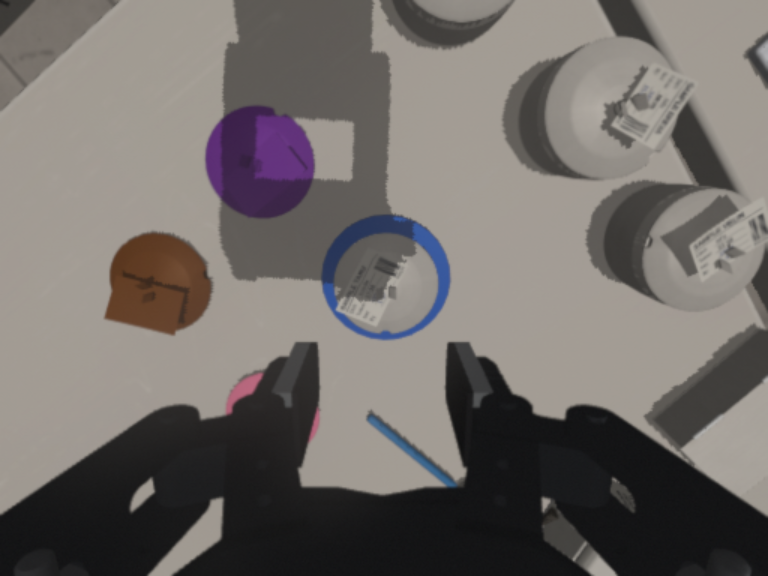

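The steel lid sits on the blue mat at about (393,292) in this view, which is 1.5× enlarged, with a tag over its knob. Purple (260,160), brown (160,285) and pink (245,410) are the look-alikes. I'll look closer for the knob's direction.

>>> step_arm(
  fingers=[0,0,0,0,0],
  travel=[
    [-0.25,0.02,0],
    [-0.24,0.02,0.3],
    [0,0,0.4],
    [0,0,0.3],
    [0,0,0],
  ],
  twist=[0,0,0,0,0],
)

```text
time_s: 10.55
position: [0.5364, -0.2893, 0.1316]
tool_rot: [[-0.8, 0.599, -0.004], [0.599, 0.801, 0.003], [0.005, 0.0, -1.0]]
ft_force: [0.9, 0.2, 0.3]
grip_width: 0.0423
gripper_force: 0.0
```

```bash
python3 go.py 0.52 -0.283 0.06
python3 - <<'E'
from h import *
im,d=optics.get_image("wrist"); cal=optics.get_calibration("wrist")
for q,z in (("lid",.006),("lid_mat",.0)):
    for r in models.landmark_of("wrist",q)[:2]:
        p=r["point"]; print(q,round(r["confidence"],2),np.round(p),np.round(at_z(cal,p,z),4))
h=cv2.cvtColor(im,cv2.COLOR_BGR2HSV); m=((h[...,0]>100)&(h[...,0]<130)&(h[...,1]>150)).astype(np.uint8)
n,l,s,c=cv2.connectedComponentsWithStats(m); i=1+s[1:,4].argmax(); ys,xs=np.nonzero(l==i)
r=np.array([at_z(cal,(x,y),.006)[:2] for x,y in zip(xs,ys)],np.float32); print("mat",cv2.minEnclosingCircle(r))
np.savez("w5.npz",d=d,im=im,T=np.array(cal["world_from_camera"]))
P=np.array([[at_depth(cal,(x,y),d[y,x]) for x in range(512)] for y in range(384)]); np.save("P5.npy",P)
x0,y0=int(xs.mean())-75,max(int(ys.mean())-70,0); print(x0,y0)
A=cv2.resize(im[y0:y0+140,x0:x0+150],(600,560),interpolation=cv2.INTER_CUBIC); 
H=np.clip((P[y0:y0+140,x0:x0+150,2])/.06*255,0,255).astype(np.uint8)
H=cv2.applyColorMap(cv2.resize(H,(200,187)),cv2.COLORMAP_JET); C=np.zeros((560,800,3),np.uint8); C[:,:A.shape[1]]=A; C[:187,600:]=H
cv2.imwrite("pics/c5.png",C)
E
```

```text
t 10.55 pos [ 0.5364 -0.2893  0.1316] tool yaw(x axis) 143.18 q [-39.5  32.6  73.1   0.   74.7 -92.6] F [0.9 0.2 0.3] w 0.0423 gf 0.0
travel units [ 0.166 -0.048  0.717] R [[-0.8, 0.599, -0.004], [0.599, 0.801, 0.003], [0.005, 0.0, -1.0]]
lid 0.97 [ 43. 168.] [ 0.4082 -0.4372  0.006 ]
lid 0.75 [130.  50.] [ 0.3839 -0.3049  0.006 ]
mat ((0.53270423412323, -0.2687695622444153), 0.04822353273630142)
215 85
```

View pics/c5.png

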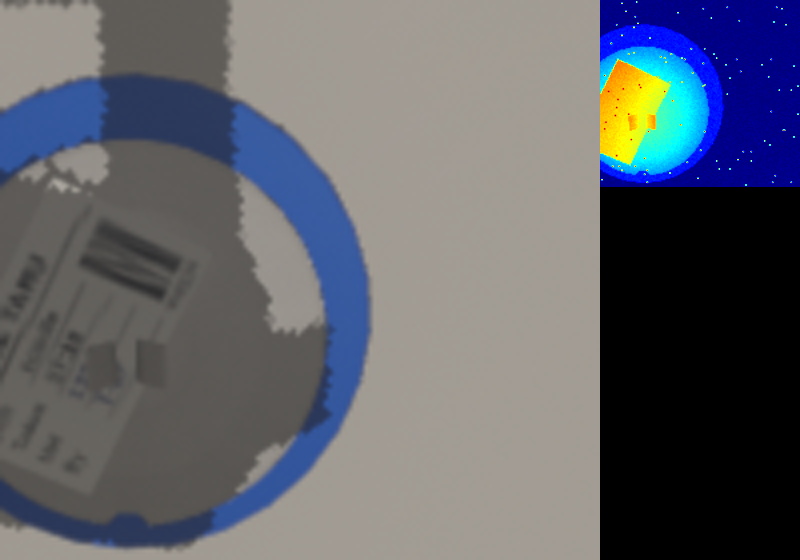

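Run:
```python
from h import *
P=np.load("P5.npy"); D=np.load("w5.npz"); im=D["im"]
print((P[168:186:1,230:264,2]*1000).round().astype(int))
g=cv2.cvtColor(im,cv2.COLOR_BGR2GRAY); print(g[168:186,230:264])
# mat/lid circle fits from depth
def circ(q):
    A=np.c_[2*q,np.ones(len(q))]; s=np.linalg.lstsq(A,(q**2).sum(1),rcond=None)[0]; return s[:2],np.sqrt(s[2]+s[:2]@s[:2])
near=np.hypot(P[...,0]-.52,P[...,1]+.283)
h=cv2.cvtColor(im,cv2.COLOR_BGR2HSV); b=((h[...,0]>100)&(h[...,0]<130)&(h[...,1]>110)&(near<.07)).astype(np.uint8)
c=max(cv2.findContours(b,0,cv2.CHAIN_APPROX_NONE)[0],key=len)[:,0]
hull=cv2.convexHull(c)[:,0]
q=P[hull[:,1],hull[:,0],:2]; q=q[np.hypot(*(q-[.52,-.283]).T)>.045]; print("mat",circ(q),len(q))
m=((P[...,2]>.010)&(P[...,2]<.07)&(near<.05)).astype(np.uint8); m=cv2.morphologyEx(m,cv2.MORPH_OPEN,np.ones((3,3)))
c=max(cv2.findContours(m,0,cv2.CHAIN_APPROX_NONE)[0],key=len)[:,0]; q=P[c[:,1],c[:,0]]; q=q[(q[:,2]<.018)][:,:2]; print("lid",circ(q),len(q))
```

```text
[[ 40  40  38  40  39  39  39  37  38  38  38  38  38  37  37  37  37  37
   37  36  37  35  35  36  36  34  35  35  27  27  26  27  27  27]
 [ 40  39  40  40  41  38  39  39  38  39  37  37  38  38  37  36  37  36
   37  36  35  35  36  35  36  35  35  26  27  26  26  27  27  26]
 [ 39  39  39  40  38  38 277  38  39  37  37  38  39  38  36  37  37  36
   36  36  39  39  41  36  35  35  35  26  27  27  27  27  26  25]
 [ 39  40  40  39  38  39  39  39  42  41  42  40  39  37  36  37  37  37
   38  37  39  40  41  42  43  43  43  27  27  27  26  26  27  27]
 [ 39  38  39  38  39  38  43  46  42  43  40  39  39  38  37  37  36  37
   36  37  37  40  41  43  44  45  42  27  27  26  27  27  27  26]
 [ 40  39  39  39  39  39  43  44  43  42  40  41  39  38  37  37  36  36
   35  37  40  41  41  41  42  44  43  27  27  26  26  26  26  26]
 [ 39  39  38  40  38  39  44  43  44  43  41  41  40  38  36  37  36  38
   35  37  38  40  41  42  42  45  43  27  28  27  26  26  27  26]
 [ 40  38  38  39  39  38  43  44  44  42  42  40  39  38  38  37  35  36
   36  36  39  41  40  41  43  43  44  
[... 3430 characters left out ...]
  92  90  88  84  81  80  87  95  88  90  93  92  93  95
   98  99  95  90  90  89  88  87  88  89  89  89  88  88  89  89]
 [ 93  96  85  79  80  81  91  90  84  81  87  94  92  96  94  93  94  98
   99  99  92  90  90  90  89  89  88  89  88  88  88  88  89  89]
 [ 97  98  94  93  88  86  95  90  85  80  77  83  90  94  92  93  96  99
   99  95  90  90  90  90  90  89  89  88  88  88  89  89  89  89]
 [ 99  99  99  98  97  96  95  90  89  91  87  81  81  87  91  95  98 100
   98  91  89  89  90  89  89  89  88  88  88  88  89  89  89  89]]
mat (array([ 0.51905345, -0.28508846]), np.float64(0.05293548938312255)) 50
lid (array([ 0.52088213, -0.28666912]), np.float64(0.04244249800874311)) 261
```

The crop shows the knob as two wing tips at (100,367) and (150,362), poking through the tag, with their tops near 0.042–0.044. Next I compute its centre and axis.

Run:
```python
from h import *
P=np.load("P5.npy"); D=np.load("w5.npz"); 
Q=P[170:183,234:258]; 
m=np.zeros(Q.shape[:2],bool)
Z=Q[...,2]
c=np.arange(234,258)
m[:, :10]=Z[:, :10]>.0405; m[:,15:]=(Z[:,15:]>.0385)&(Z[:,15:]<.05)
m&=Z<.05
for s in (slice(0,10),slice(15,24)):
    k=np.zeros_like(m); k[:,s]=m[:,s]; q=Q[k]; print(k.sum(),q.mean(0),q.min(0),q.max(0))
    print(cv2.minAreaRect((q[:,:2]*1000).astype(np.float32)))
q=(Q[m][:,:2]*1000).astype(np.float32); print(cv2.minAreaRect(q))
```

```text
51 [ 0.5175088  -0.29161889  0.04255274] [ 0.51348273 -0.2952856   0.04060999] [ 0.52183515 -0.28812412  0.04565095]
((517.6502075195312, -291.6898498535156), (3.873650550842285, 8.715570449829102), 52.81757354736328)
72 [ 0.52406397 -0.28200336  0.04164043] [ 0.5193354  -0.28584927  0.03851604] [ 0.52865273 -0.27784826  0.04467905]
((524.1460571289062, -282.2994384765625), (4.806180477142334, 9.013023376464844), 53.23825454711914)
((520.9879760742188, -286.6987609863281), (15.800004959106445, 9.026844024658203), 54.40670394897461)
```

>>> step_arm(
  fingers=[0,0,0,0,0,0,0,0,0,0],
  travel=[
    [0,0,0],
    [0,0,0],
    [0,0,0],
    [0,0,0],
    [0,0,0],
    [0,0,0],
    [0,0,0],
    [0,0,0],
    [0,0,0],
    [0,0,0],
  ],
  twist=[0.055,0.055,0.055,0.055,0.055,0.055,0.055,0.055,0.055,0],
)

```text
time_s: 11.95
position: [0.5374, -0.2913, 0.1349]
tool_rot: [[0.586, 0.81, 0.002], [0.81, -0.586, -0.002], [-0.0, 0.003, -1.0]]
ft_force: [-0.4, -0.7, -0.4]
grip_width: 0.0422
gripper_force: 0.0
```

```bash
python3 go.py 0.521 -0.2867 0.028 54.5
```

```text
t 11.95 pos [ 0.5374 -0.2913  0.1349] tool yaw(x axis) 54.09 q [-39.5  32.4  72.8   0.   74.7  -3.6] F [-0.4 -0.7 -0.4] w 0.0422 gf 0.0
travel units [-0.059 -0.162  1.068] R [[0.586, 0.81, 0.002], [0.81, -0.586, -0.002], [-0.0, 0.003, -1.0]]
twist deg -0.41 units -0.0023
```

>>> step_arm(
  fingers=[0,0,0,0,0],
  travel=[
    [-0.06,-0.16,0],
    [0,0,0.3],
    [0,0,0.4],
    [0,0,0],
    [0,0,0],
  ],
  twist=[-0.002,0,0,0,0],
)

```text
time_s: 12.58
position: [0.5212, -0.2872, 0.0651]
tool_rot: [[0.581, 0.814, 0.002], [0.814, -0.581, -0.002], [-0.0, 0.003, -1.0]]
ft_force: [0.3, -0.5, 1.1]
grip_width: 0.043
gripper_force: 0.0
```

```bash
python3 go.py 0.521 -0.2867 0.028 54.5;python3 go.py 0.521 -0.2867 0.028 54.5
python3 - <<'E'
from h import *
im,d=optics.get_image("wrist"); cv2.imwrite("pics/w6.png",im[100:384,100:420])
E
```

```text
t 12.57 pos [ 0.5212 -0.2872  0.0651] tool yaw(x axis) 54.45 q [-40.2  35.4  80.3  -0.   64.1  -4.7] F [ 0.3 -0.5  1.1] w 0.043 gf 0.0
travel units [ 0.003 -0.006  0.371] R [[0.581, 0.814, 0.002], [0.814, -0.581, -0.002], [-0.0, 0.003, -1.0]]
twist deg -0.05 units -0.0003
t 12.57 pos [ 0.5212 -0.2872  0.0651] tool yaw(x axis) 54.45 q [-40.2  35.4  80.3  -0.   64.1  -4.7] F [ 0.3 -0.5  1.1] w 0.043 gf 0.0
travel units [ 0.003 -0.006  0.371] R [[0.581, 0.814, 0.002], [0.814, -0.581, -0.002], [-0.0, 0.003, -1.0]]
twist deg -0.05 units -0.0003
```

View pics/w6.png

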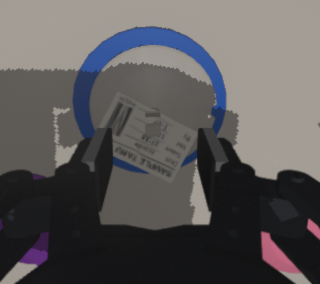

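The knob (153,122) is centred between the fingers (110–198), long axis along the pads. I'll descend and grip.

>>> step_arm(
  fingers=[0,0,0,1,1,1,1],
  travel=[
    [0,0,0.18],
    [0,0,0.18],
    [0,0,0],
    [0,0,0],
    [0,0,0],
    [0,0,0],
    [0,0,0],
  ],
  twist=[0,0,0,0,0,0,0],
  force=45,
)

```text
time_s: 13.5
position: [0.5209, -0.287, 0.0286]
tool_rot: [[0.583, 0.813, 0.002], [0.813, -0.583, -0.001], [-0.0, 0.002, -1.0]]
ft_force: [-0.6, 0.5, 6.3]
grip_width: 0.007
gripper_force: 44.2
```

>>> step_arm(
  fingers=[1,1,1,1,1,1,1,1],
  travel=[
    [0,0,-0.05],
    [0,0,-0.15],
    [0,0,-0.3],
    [0,0,-0.4],
    [0,0,-0.4],
    [0,0,-0.4],
    [0,0,-0.1],
    [0,0,0],
  ],
  twist=[0,0,0,0,0,0,0,0],
)

```text
time_s: 14.5
position: [0.5203, -0.2865, 0.2076]
tool_rot: [[0.583, 0.813, 0.0], [0.813, -0.583, -0.0], [-0.0, 0.001, -1.0]]
ft_force: [0.1, 1.5, -1.3]
grip_width: 0.0069
gripper_force: 44.1
```

```bash
python3 go.py 0.5985 0.1185 0.2
python3 - <<'E'
from h import *
im,d=optics.get_image("scene"); a=cv2.resize(im[150:330,130:330],(400,360))
im,d=optics.get_image("wrist"); b=im[100:384,60:460]; C=np.zeros((360,800,3),np.uint8); C[:,:400]=a; C[:284,400:]=b; cv2.imwrite("pics/c7.png",C)
E
```

```text
t 14.5 pos [ 0.5203 -0.2865  0.2076] tool yaw(x axis) 54.35 q [-40.2  27.2  69.4   0.   83.4  -4.6] F [ 0.1  1.5 -1.3] w 0.0069 gf 44.1
travel units [ 3.747 -1.725  0.075] R [[0.583, 0.813, 0.0], [0.813, -0.583, -0.0], [-0.0, 0.001, -1.0]]
```

View pics/c7.png

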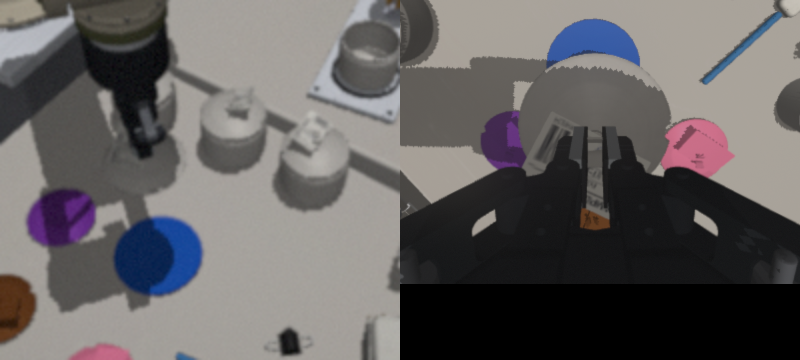

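The lid is held and clear of the mat. Now I refine the jar mouth centre and check the lid's tilt.

```bash
cat > rim.py <<'E'
from h import *
from scipy.optimize import least_squares
def pts(cam):
    im,d=optics.get_image(cam); cal=optics.get_calibration(cam)
    f=192/np.tan(np.radians(cal["vertical_fov"])/2); K=np.array([[f,0,cal["cx"]],[0,f,cal["cy"]],[0,0,1]])
    g=np.stack(np.meshgrid(np.arange(512),np.arange(384)),-1).reshape(-1,1,2).astype(float)
    u=cv2.undistortPoints(g,K,np.array(cal["distortion"],float))[:,0]; T=np.array(cal["world_from_camera"])
    c=np.c_[u[:,0],-u[:,1],-np.ones(len(u))]*d.reshape(-1,1)
    return im,(c@T[:3,:3].T+T[:3,3]).reshape(384,512,3)
def circ(q,r=None):
    for _ in range(4):
        if r is None: s=least_squares(lambda p:np.hypot(q[:,0]-p[0],q[:,1]-p[1])-p[2],[*q.mean(0)[:2],.043],loss="soft_l1",f_scale=.001).x
        e=np.abs(np.hypot(q[:,0]-s[0],q[:,1]-s[1])-s[2]); q=q[e<.004]
    return np.round(s,4),len(q)
E
python3 - <<'E'
from rim import *
for c in ("top","scene"):
    im,P=pts(c); n=np.hypot(P[...,0]-.599,P[...,1]-.118)
    for lo,hi in ((.076,.087),):
        m=(n<.052)&(n>.03)&(P[...,2]>lo)&(P[...,2]<hi); print(c,circ(P[m]),P[m][:,2].mean())
im,P=pts("wrist"); s=monitor.observe()["position"]
n=np.hypot(P[...,0]-s[0],P[...,1]-s[1]); m=(n<.044)&(n>.036)&(P[...,2]<s[2]-.005)&(P[...,2]>s[2]-.03)
q=P[m]; A=np.c_[q[:,:2]-s[:2],np.ones(len(q))]; 
for _ in range(4):
    c=np.linalg.lstsq(A,q[:,2],rcond=None)[0]; e=np.abs(A@c-q[:,2]); k=e<.003; A,q=A[k],q[k]
print("lid tilt deg",np.degrees(c[:2]),"z-tcp",c[2]-s[2],len(q)); print(q.min(0)-s,q.max(0)-s)
m2=(n<.06)&(P[...,2]<s[2]-.003)&(P[...,2]>s[2]-.03); mm=cv2.morphologyEx(m2.astype(np.uint8),2,np.ones((3,3)))
cc=max(cv2.findContours(mm,0,1)[0],key=len)[:,0]; Q=P[cc[:,1],cc[:,0]]; Q=Q[(Q[:,2]<s[2]-.006)]; print("lid circ-tcp",circ(Q)[0][:2]-s[:2],circ(Q))
E
```

```text
top (array([0.597 , 0.1185, 0.0412]), 81) 0.08019030693048994
scene (array([0.598 , 0.117 , 0.0408]), 114) 0.07949359543156059
lid tilt deg [-0.40160688  0.08788762] z-tcp -0.012733345594043988 3708
[-0.04212475 -0.04063423 -0.01603255] [ 0.04293676  0.04392625 -0.00964828]
lid circ-tcp [6.34980551e-05 1.30750696e-03] (array([ 0.5202, -0.2851,  0.0424]), 310)
```

>>> step_arm(
  fingers=[1,1,1,1,1,1,1,1,1,1],
  travel=[
    [0.15,-0.07,0],
    [0.25,-0.115,0],
    [0.35,-0.16,0],
    [0.35,-0.16,0],
    [0.35,-0.16,0],
    [0.35,-0.16,0],
    [0.35,-0.16,0],
    [0.35,-0.16,0],
    [0.35,-0.16,0],
    [0.35,-0.16,0],
  ],
  twist=[0,0,0,0,0,0,0,0,0,0],
)

```text
time_s: 16.0
position: [0.5876, 0.0611, 0.2071]
tool_rot: [[0.582, 0.813, -0.001], [0.813, -0.582, 0.0], [-0.0, -0.001, -1.0]]
ft_force: [0.8, -0.2, 0.4]
grip_width: 0.0074
gripper_force: 44.1
```

>>> step_arm(
  fingers=[1,1,1,1,1],
  travel=[
    [0.3,-0.14,0],
    [0.15,-0.07,0],
    [0.08,-0.04,0],
    [0,0,0],
    [0,0,0],
  ],
  twist=[0,0,0,0,0],
)

```text
time_s: 16.62
position: [0.5985, 0.1156, 0.2073]
tool_rot: [[0.584, 0.812, -0.0], [0.812, -0.584, -0.0], [-0.0, 0.0, -1.0]]
ft_force: [-0.1, -0.0, -0.7]
grip_width: 0.007
gripper_force: 44.1
```

```bash
python3 go.py 0.598 0.1175 0.1186
```

```text
t 16.62 pos [0.5985 0.1156 0.2073] tool yaw(x axis) 54.29 q [-0.2 28.8 66.7 -0.  84.5 35.5] F [-0.1 -0.  -0.7] w 0.007 gf 44.1
travel units [ 0.013 -0.015  0.887] R [[0.584, 0.812, -0.0], [0.812, -0.584, -0.0], [-0.0, 0.0, -1.0]]
```

>>> step_arm(
  fingers=[1,1,1,1,1,1],
  travel=[
    [0.01,-0.015,0.2],
    [0,0,0.25],
    [0,0,0.2],
    [0,0,0.05],
    [0,0,0],
    [0,0,0],
  ],
  twist=[0,0,0,0,0,0],
)

```text
time_s: 17.38
position: [0.5983, 0.118, 0.1383]
tool_rot: [[0.583, 0.812, 0.002], [0.812, -0.583, 0.0], [0.001, 0.001, -1.0]]
ft_force: [-0.1, 0.5, -0.2]
grip_width: 0.0072
gripper_force: 44.1
```

```bash
cat > chk.py <<'E'
from rim import *
for c in ("scene","top","wrist"):
    im,P=pts(c); s=np.array(monitor.observe()["position"]); n=np.hypot(P[...,0]-.598,P[...,1]-.118)
    if c=="scene": cv2.imwrite("pics/fin.png",cv2.resize(im[100:220,250:390],(700,600),interpolation=cv2.INTER_CUBIC))
    m=(n<.06)&(P[...,2]<s[2]-.006)&(P[...,2]>s[2]-.018); print(c,"lid",circ(P[m&(n>.03)]))
    q=P[m]; A=np.c_[q[:,:2]-s[:2],np.ones(len(q))]
    if c=="scene":
        k=(n<.048)&(n>.03)&(P[...,2]>.03)&(P[...,2]<.085); print("jar wall",circ(P[k]),"ztop",np.percentile(P[k][:,2],98))
    if c=="wrist":
        m=m&(n>.034)&(n<.043); q=P[m]; A=np.c_[q[:,:2]-s[:2],np.ones(len(q))]
        for _ in range(4):
            v=np.linalg.lstsq(A,q[:,2],rcond=None)[0]; e=np.abs(A@v-q[:,2]); k=e<.003; A,q=A[k],q[k]
        print("tilt",np.degrees(v[:2]),"z-tcp",v[2]-s[2],len(q))
E
python3 go.py 0.598 0.1175 0.1186; python3 chk.py
```

```text
t 17.38 pos [0.5983 0.118  0.1383] tool yaw(x axis) 54.33 q [ 0.  32.1 72.8  0.  75.1 35.7] F [-0.1  0.5 -0.2] w 0.0072 gf 44.1
travel units [-0.006  0.     0.197] R [[0.583, 0.812, 0.002], [0.812, -0.583, 0.0], [0.001, 0.001, -1.0]]
scene lid (array([0.5978, 0.1171, 0.0375]), 146)
jar wall (array([0.5977, 0.1173, 0.0431]), 574) ztop 0.08149651474910448
top lid (array([0.5971, 0.1252, 0.0446]), 57)
wrist lid (array([0.597 , 0.1181, 0.0379]), 3747)
tilt [-0.30862146  0.23521372] z-tcp -0.012186442814169973 4308
```

View pics/fin.png

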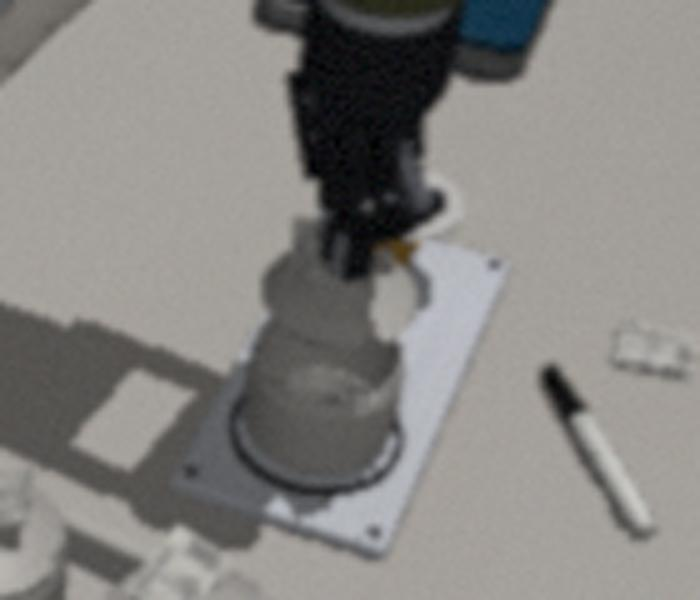

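The lid hangs level over the jar (lid about (340,300), jar mouth about (325,350)). In the same camera the two centres agree within 1 mm. Last step is the final descent.

>>> step_arm(
  fingers=[1,1,1,1,1,1],
  travel=[
    [0,0,0.1],
    [0,0,0.07],
    [0,0,0.027],
    [0,0,0],
    [0,0,0],
    [0,0,0],
  ],
  twist=[0,0,0,0,0,0],
)

```text
time_s: 18.27
position: [0.598, 0.1181, 0.1179]
tool_rot: [[0.583, 0.813, 0.0], [0.813, -0.583, 0.0], [0.0, 0.0, -1.0]]
ft_force: [-0.0, 0.0, -0.9]
grip_width: 0.0068
gripper_force: 44.1
```

```bash
python3 go.py 0.598 0.1175 0.1186; python3 chk.py; python3 go.py 0.598 0.1175 0.1186|head -1
```

```text
t 18.27 pos [0.598  0.1181 0.1179] tool yaw(x axis) 54.35 q [ 0.1 33.3 74.3  0.  72.4 35.7] F [-0.   0.  -0.9] w 0.0068 gf 44.1
travel units [-0.005  0.004 -0.007] R [[0.583, 0.813, 0.0], [0.813, -0.583, 0.0], [0.0, 0.0, -1.0]]
scene lid (array([0.5978, 0.1185, 0.0373]), 144)
jar wall (array([0.5977, 0.1172, 0.0431]), 468) ztop 0.08174150625760539
top lid (array([0.5973, 0.1244, 0.043 ]), 62)
wrist lid (array([0.5969, 0.118 , 0.038 ]), 3750)
tilt [-0.48535935  0.18733412] z-tcp -0.012142107541949318 4303
t 18.43 pos [0.5979 0.1181 0.1177] tool yaw(x axis) 54.35 q [ 0.1 33.3 74.3 -0.  72.4 35.7] F [-0.6 -0.  -0.7] w 0.0072 gf 44.1
```

```bash
python3 -c "
from rig import close_job; print(close_job())"
```

```text
the job is handed in; nothing more can be done
None
```

The job is handed in: the valve lever measured about 45° over the green mark when I left it, and the arm is holding the lid still, level to about 0.5° and centred to about 1 mm, roughly 14–15 mm above the open jar's mouth.

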